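Open the hardener tub's squeeze-and-turn safety cap

ROBOT

A 7-joint arm with a two-finger parallel gripper is mounted at the origin on the work surface. World frame = base frame: x ahead of the robot, y to its left, z up, the work surface at z = 0. Lengths are in m, angles in rad, forces in N, time in s.
With the tool pointing down it reaches from about 0.4 to 0.9 m from the base axis. Payload 5.5 kg.
Tool frame: the origin (TCP) lies at the very end of the fingers, on their centre line; the grasp point (between the pads) lies 19 mm behind it; z points along the fingers, y is the line along which they close (so a half turn about z gives the same grasp; the last joint's range is limited). The gripper opens to 85 mm and grips with 20 to 120 N. Pads are 22 mm wide; open, the fingers measure 114 mm over their backs; the gripper's body (76 mm by 85 mm) begins 54 mm behind the grasp point. The pads swing forward as they close: fully open they stand 13 mm farther back than shut.
Start: joints at [-1.051, 0.501, -0.427, 1.55, 0.221, 1.138, -0.21], TCP at [0.165, 0.629, 0.231] pointing down, gripper open.
Joint ranges: [-2.88, 2.88], [-0.31, 2.03], [-1.54, 1.56], [0.2, 2.42], [-1.41, 4.55], [0.19, 2.02], [-2.57, 2.57]. Speed limits (rad/s): [2.57, 2.57, 3.14, 3.14, 3.14, 3.14, 3.14].

INTERFACE

Orientations are given as a rotation vector (axis times angle).
In Python, from bench import r gives the robot as it stands.
- The arm moves only by the shell command python3 -m handwheel 'ROWS' [FORCE]. ROWS is JSON, a list that holds one entry, the list of rows, each a list of 7 numbers: the shift along the tool's x, y, z in m, then the turn, a rotation vector about the tool's x, y, z in rad, then the opening in per cent of the stroke, from 0 (shut) to 100 (fully open). In form: [[[x, y, z, rx, ry, rz, claw], ...]]. A call has 1 to 8 rows; each row shifts and turns the commanded pose from where the row before left it, along the tool's axes as they then stand; what a row does not reach is not made up. A row lasts 1/12 s, in which the tool goes at most 41.7 mm and 7.16 degrees, less where a joint would pass 70% of its speed; a pose out of reach is approached as far as the arm can. A call with a gripper value outside its range is refused whole. The fingers move at their own pace and stop on an object; FORCE is the grip in N (left out, the last holds). Time passes only in rows, so rows that do not move let the fingers close. It gives the time, the measured TCP pose, the force, the opening and the grip force at its end, in the units of the state.
- r.observe(): the state, without advancing time (a new reading comes with each control period).
- r.read_camera(name): name is "scene" or "top" or "wrist"; returns a dict with "frame" (420x560x3 uint8, red, green, blue), "K" (3x3 intrinsics, pixels), "rvec" (rotation vector, rad) and "tvec" (3), from world to camera coordinates, as OpenCV has them; the wrist camera has in their place "hand_eye" (4x4, takes a point from camera to tool coordinates, whose origin is the TCP and whose axes are the flange's). Camera axes: x right, y down, z forward; pixel columns grow to the right and rows downward; lengths in m; the calibration is good to about 2 mm. A picture is of the moment at which its call begins: read the wrist's pose just before it. There is no depth.
- r.sign_off(): hands the job in; it is judged then, once.
Trained networks look in a picture, given as the dict that the camera call returned (one of the last four; its "shot" number tells which), for a name from the list of things; names that differ only in an ending like _2 or _b are one class to them, and where a whole thing is asked for, a point or a joint stands for the part that bears it (a point fixed in the world has none). Each returns a list of dicts, best first, with "confidence" (0 to 1); they miss things now and then, are a little off and sometimes report something else, mostly with a low value. They report only what shows in the picture. A call takes as long as a camera call. They do not tell look-alikes from the thing itself.
- r.recognise(picture, name): "point" ([x, y, z] in m, in world coordinates, good to about 4 mm: the middle of the surface that is visible of it).
- r.outline_of(picture, name): "region" (420x560 bool, what is visible of it).
- r.landmark_of(picture, name): "point" ([x, y, z] in m, in world coordinates, good to about 4 mm: a listed point, or the origin of a listed thing).
The state is a dict: "time_s": time; "joint_pos": joint angles; "joint_vel": joint speeds; "effort": joint torques, N m; "eef_pos": TCP position; "tool_rot": TCP orientation; "force": force on the tool from outside, world axes, zero at the start; "ft_torque": the same for the moment, N m; "finger_gap": opening from 0.0 (shut) to 1.0 (fully open); "finger_force": force on a finger pad.
Only numpy, scipy, OpenCV 4.12 (cv2) and the standard library are available. Lean on these libraries where they do the work, as an engineer would, in place of code of your own. Each camera call takes 0.05 s, during which the arm holds its last target. There are 200 camera calls.

TASK

The tub of hardener clamped to the bench has a safety cap: squeeze its two side tabs together and, keeping them squeezed, turn the cap anticlockwise until you feel it come up against its stop, then lift it straight off and set it down gently, upright and near the middle of the steel tray. Do not force the cap against the tub, and leave the tray and everything else on the bench where it is.

Things in the scene. Friction and masses are not known exactly. Their poses are not given: they have to be found in the camera images.
- cap_mid (a point): Centre of the grey plastic safety cap, half-way up: a round skirt 48 mm across, 36 mm high, flat top, about 70 g. Its z axis is the turning axis and points up; its two squeeze tabs stand on its +y and -y sides. The closed cap turns anticlockwise seen from above, to a hard stop 0.6 to 1.5 rad from the start: how far differs each time and must be felt.
- cap: The same cap with its tabs; origin at the centre of its underside, 18 mm below cap_mid, same axes. Two lugs inside hold it down on the neck, with about 2 mm of lift, until the last 0.15 rad before the stop; there it lifts straight off (15 mm up it is past the neck's lugs, 31 mm up it is clear of the neck). Its tab feet let it stand upright.
- tab_a_face (a point): Middle of the outer face of the tab on the cap's +y side, 2.5 mm above cap_mid (the tab on -y is its mirror image). A flat upright plate 24 mm wide along the cap's x, 3 mm thick, 25 mm tall (top 33 mm above the cap's underside). 64 mm over both outer faces at rest, 54 mm with both fully in: sprung, 5 mm travel each, 3 N rising to 7 N.
- tub: White plastic tub 80 mm across in a grey clamp screwed to the bench: it cannot move. Origin on the bench under its axis; shoulder 76 mm up. Two ribs on the shoulder (29 to 37 mm from the axis, up to 86 mm above the bench) catch the feet under the tabs; 0.05 to 0.9 rad on; both tabs must be 3 mm in to pass them. Ribs and stop belong to the neck, which may sit at any angle, whatever the tub's yaw.
- neck_top (a point): Centre of the flat top of the tub's neck, 32 mm wide, 111 mm above the bench. The closed cap rests on it, its underside 80 mm and its top 116 mm above the bench.
- tray: Shallow square sheet-steel tray, 170 x 170 mm outside, 16 mm high, 3 mm walls; it lies loose on the bench. Origin at the centre of its underside.
- tray_floor (a point): Centre of the tray's inner floor, 3 mm above the bench.
- spanner: open-ended steel spanner, 170 mm long, lying flat between the tub and the tray. A bystander: leave it where it is.
- tape: roll of grey tape lying flat, 100 mm across, 48 mm high. A bystander: leave it where it is.
- filter: pleated air-filter cartridge standing upright, 90 mm across, 90 mm high. A bystander: leave it where it is.
- solvent: plain metal can standing upright, 70 mm across, 130 mm high. A bystander: leave it where it is.
- grinder: red-handled air grinder lying flat, about 200 mm long, 40 mm thick. A bystander: leave it where it is.
- disc: brown sanding disc lying flat, 100 mm across, 6 mm thick. A bystander: leave it where it is.
- brush: brush lying flat, 190 mm long. A bystander: leave it where it is.
Not all that is in view belongs to the job. What is shaped like the cap but blue is not meant. Of the things that look like the tray, the larger one is meant.

How it is judged:
By the outcome, as a careful person would: the job done as asked, in the order asked, and still so for the second after the job is handed in, with the robot touching nothing.
It also fails if it takes over 70 s, if anything falls off the work surface, if the arm or the gripper's body presses on something with over 40 N, if the wrist force passes 120 N, or if a joint passes its speed limit or range.

## Working session

There is one attempt and no reset: what is moved stays moved. The work goes in short steps, Python scripts to look and compute and a shell command to move; the robot and the scene stay as the last step left them, time stands still between calls to the robot, and variables do not carry over. Pictures are saved under pics/ and viewed, at most 10 in all, crops included, and the job is handed in when it is done.

```bash
mkdir -p pics; ls; python3 - <<'E'
from bench import r
import cv2, numpy as np
s=r.observe(); print(s['time_s'],s['eef_pos'],s['tool_rot'],s['finger_gap'],s['force'])
P={}
for c in ['top','scene']:
    p=r.read_camera(c); cv2.imwrite(f'pics/{c}0.png',p['frame'][:,:,::-1])
    for n in ['cap_mid','cap','tab_a_face','tub','neck_top','tray','tray_floor','spanner','solvent','tape','filter','grinder']:
        f=r.landmark_of if n not in() else r.recognise
        print(c,n,[(np.round(d['point'],3).tolist(),round(d['confidence'],2)) for d in f(p,n)])
E
```

```text
pics
0.0 [0.1649313  0.62799241 0.23025311] [-4.02097300e-01 -3.11541853e+00  3.03383673e-03] 0.9989365858519805 [ 0.23782282 -0.21781907 -0.77942284]
top cap_mid [([0.516, -0.175, 0.097], 0.76), ([0.6, -0.303, 0.017], 0.75)]
top cap [([0.521, -0.177, 0.08], 0.64), ([0.603, -0.296, -0.0], 0.59)]
top tab_a_face [([0.768, -0.15, -0.005], 0.6)]
top tub [([0.523, -0.179, 0.0], 0.89)]
top neck_top [([0.521, -0.175, 0.116], 0.63), ([0.761, 0.134, 0.003], 0.18)]
top tray [([0.328, 0.198, -0.003], 0.93), ([0.543, 0.207, -0.0], 0.65)]
top tray_floor [([0.546, 0.202, 0.001], 0.8), ([0.326, 0.206, 0.004], 0.57)]
top spanner [([0.496, 0.0, 0.003], 0.95)]
top solvent [([0.76, 0.135, 0.002], 0.61)]
top tape [([0.762, 0.004, 0.001], 0.84)]
top filter [([0.77, -0.15, -0.004], 0.92)]
top grinder [([0.454, 0.361, -0.0], 0.96), ([0.496, 0.004, 0.001], 0.18)]
scene cap_mid [([0.517, -0.174, 0.097], 0.9), ([0.602, -0.301, 0.021], 0.59)]
scene cap [([0.599, -0.3, -0.001], 0.83), ([0.496, 0.002, -0.001], 0.65), ([0.522, -0.177, 0.08], 0.61)]
scene tab_a_face []
scene tub [([0.523, -0.174, -0.0], 0.75)]
scene neck_top [([0.521, -0.176, 0.108], 0.77), ([0.45, 0.363, -0.002], 0.52)]
scene tray [([0.551, 0.203, -0.002], 0.83), ([0.326, 0.202, 0.0], 0.68), ([0.761, 0.004, 0.002], 0.57), ([0.772, -0.152, 0.001], 0.37)]
scene tray_floor [([0.549, 0.2, 0.002], 0.94), ([0.323, 0.205, 0.003], 0.78), ([0.52, -0.178, 0.079], 0.43), ([0.762, 0.007, 0.002], 0.18)]
scene spanner [([0.494, 0.001, -0.002], 0.76), ([0.759, 0.003, 0.001], 0.42)]
scene solvent [([0.762, 0.134, 0.0], 0.96)]
scene tape [([0.45, 0.364, -0.003], 0.29)]
scene filter [([0.772, -0.151, 0.003], 0.72)]
scene grinder [([0.451, 0.361, -0.001], 0.69)]
```

View pics/top0.png

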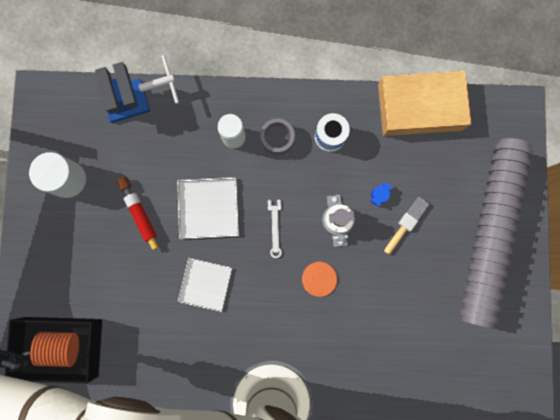

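View pics/scene0.png

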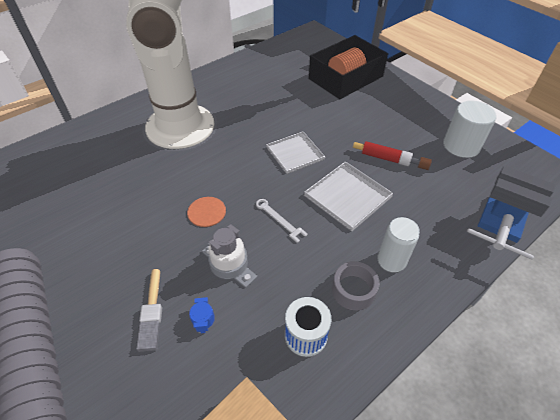

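The grey cap is on the tub at top (341,216) / scene (223,240). Its look-alike is the blue cap at top (381,194) / scene (202,313), which I'm ruling out by colour. The larger tray is at top (209,208); the smaller one at (205,285) is not meant. I'll check this in a close crop.

```bash
python3 - <<'E'
from bench import r
import cv2, numpy as np
a=cv2.imread('pics/top0.png')[180:255,305:400]; b=cv2.imread('pics/scene0.png')[215:290,185:270]
cv2.imwrite('pics/crop0.png',np.hstack([cv2.resize(a,(400,316),interpolation=3),cv2.resize(b,(358,316),interpolation=3)]))
from scipy.spatial.transform import Rotation as R
s=r.observe();M=R.from_rotvec(s['tool_rot']).as_matrix();print(M.round(3))
p=r.read_camera('wrist');print(p['hand_eye'].round(3),p['K'])
print('move in tool', (M.T@(np.array([.46,-.176,.30])-s['eef_pos'])).round(3))
E
```

```text
[[-0.967  0.254 -0.   ]
 [ 0.254  0.967  0.   ]
 [ 0.     0.    -1.   ]]
[[-0.    -0.948 -0.317  0.082]
 [ 1.     0.    -0.001  0.001]
 [ 0.001 -0.317  0.948 -0.143]
 [ 0.     0.     0.     1.   ]] [[308.18954189   0.         282.69033792]
 [  0.         308.18954189 203.61439371]
 [  0.           0.           1.        ]]
move in tool [-0.49  -0.703 -0.069]
```

View pics/crop0.png

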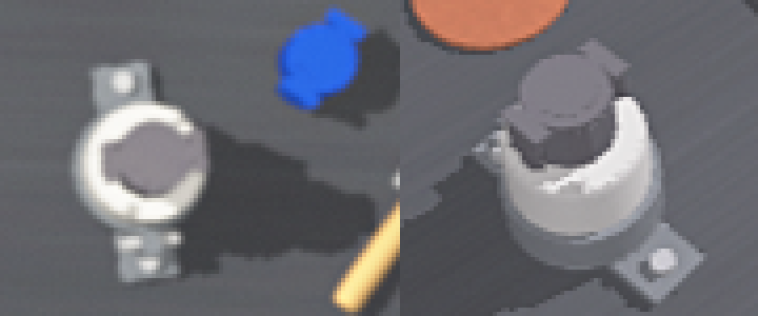

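The crop shows the grey cap on the white tub at left panel (155,158). Its tabs lie roughly along world y, and the blue cap is off the tub. I'm going to the grey one, and I'll move above it for a wrist view.

```bash
python3 -m handwheel '[[[-0.0266,-0.021,-0.005,0,0,0,100],[-0.0266,-0.021,-0.005,0,0,0,100],[-0.0266,-0.021,-0.005,0,0,0,100],[-0.0266,-0.021,-0.005,0,0,0,100],[-0.0266,-0.021,-0.005,0,0,0,100],[-0.0266,-0.021,-0.005,0,0,0,100],[-0.0266,-0.021,-0.005,0,0,0,100]]]' 30
python3 -m handwheel '[[[-0.0266,-0.021,-0.005,0,0,0,100],[-0.0266,-0.021,-0.005,0,0,0,100],[-0.0266,-0.021,-0.005,0,0,0,100],[-0.0266,-0.021,-0.005,0,0,0,100],[-0.0266,-0.021,-0.005,0,0,0,100],[-0.0266,-0.021,-0.005,0,0,0,100],[-0.0266,-0.021,-0.005,0,0,0,100]]]'
python3 -m handwheel '[[[-0.0122,-0.0335,0,0,0,0,100],[-0.0122,-0.0335,0,0,0,0,100],[-0.0122,-0.0335,0,0,0,0,100],[-0.0122,-0.0335,0,0,0,0,100],[-0.0122,-0.0335,0,0,0,0,100],[-0.0122,-0.0335,0,0,0,0,100]]]'
python3 -m handwheel '[[[-0.0122,-0.0335,0,0,0,0,100],[-0.0122,-0.0335,0,0,0,0,100],[-0.0122,-0.0335,0,0,0,0,100],[-0.0122,-0.0335,0,0,0,0,100],[-0.0122,-0.0335,0,0,0,0,100],[-0.0122,-0.0335,0,0,0,0,100],[0,0,0,0,0,0,100]]]'
cat > look.py <<'E'
from bench import r
import cv2, numpy as np, sys
from scipy.spatial.transform import Rotation as R
def pose():
    s=r.observe();T=np.eye(4);T[:3,:3]=R.from_rotvec(s['tool_rot']).as_matrix();T[:3,3]=s['eef_pos'];return s,T
def wrist():
    s,T=pose();p=r.read_camera('wrist');return s,T,p,T@p['hand_eye']
def proj(p,C,X):
    q=np.linalg.inv(C)@np.append(X,1);return (p['K']@(q[:3]/q[2]))[:2]
def back(p,C,uv,z):
    d=C[:3,:3]@np.linalg.inv(p['K'])@np.array([uv[0],uv[1],1.]);return C[:3,3]+d*(z-C[2,3])/d[2]
E
python3 - <<'E'
from look import *
s,T,p,C=wrist();cv2.imwrite('pics/w1.png',p['frame'][:,:,::-1])
print(s['eef_pos'],s['tool_rot'],s['joint_pos'].round(2),s['force'],s['ft_torque'])
for n in ['cap_mid','cap','tab_a_face','neck_top','tub']:
    for d in r.landmark_of(p,n): print(n,d['point'].round(4) if hasattr(d['point'],'round') else d['point'],d['confidence'],proj(p,C,d['point']).round())
E
```

```text
time_s: 1.93
eef_pos: [0.3086, 0.4378, 0.2667]
tool_rot: [0.402, 3.115, 0.001]
force: [0.6, 0.5, -0.2]
finger_gap: 1.005
finger_force: 0.0
time_s: 2.52
eef_pos: [0.4514, 0.2483, 0.3019]
tool_rot: [0.402, 3.115, 0.001]
force: [-0.1, 0.8, -0.5]
finger_gap: 0.999
finger_force: 0.0
time_s: 3.02
eef_pos: [0.4702, 0.0351, 0.3016]
tool_rot: [0.402, 3.115, 0.0]
force: [0.1, -0.3, 0.2]
finger_gap: 1.005
finger_force: 0.0
time_s: 3.6
eef_pos: [0.4892, -0.1849, 0.3016]
tool_rot: [0.418, 3.112, -0.007]
force: [0.3, -2.2, 0.5]
finger_gap: 1.004
finger_force: 0.0
[ 0.48919192 -0.18486538  0.30161188] [ 0.41760674  3.11249795 -0.00690964] [ 0.18  0.17  0.14  1.8  -0.02  1.17  1.63] [ 0.25912502 -2.24276966  0.53063738] [-0.04317717  0.01937015  0.00617752]
cap_mid [0.5993, -0.3025, 0.0175] 0.59 [228. 250.]
cap_mid [0.5259, -0.1792, 0.0957] 0.55 [295. 203.]
cap [0.6002, -0.2964, 0.0021] 0.82 [234. 245.]
cap [0.5187, -0.1783, 0.0814] 0.79 [294. 194.]
cap [0.7621, 0.1351, -0.0041] 0.53 [515. 268.]
tab_a_face [0.5719, -0.2841, 0.0215] 0.52 [234. 233.]
tub [0.5191, -0.1742, 0.0033] 0.93 [295. 178.]
```

View pics/w1.png

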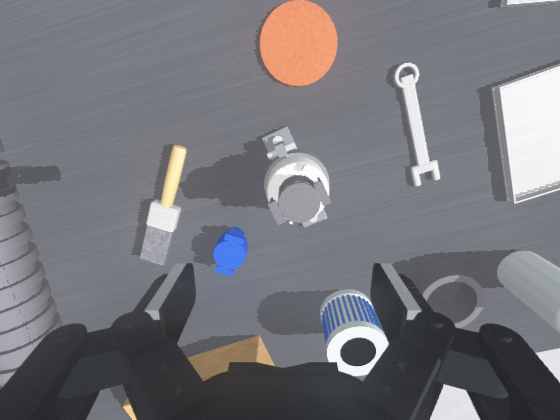

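The wrist view shows the grey cap on the tub at about (300,197), with tabs left and right of it. The blue cap is at (231,250). Joint 7 sits at 1.63 and appears to increase anticlockwise, so I'll take the half-turned grasp to leave room for the turn.

```bash
python3 -m handwheel '[[[-0.028,0.011,0,0,0,0.12,100],[-0.028,0.011,0,0,0,0.12,100],[0,0,0,0,0,0.12,100],[0,0,0,0,0,0.12,100],[0,0,0,0,0,0.12,100],[0,0,0,0,0,0.12,100],[0,0,0,0,0,0.12,100],[0,0,0,0,0,0.12,100]]]'
python3 -c "
from bench import r
print(r.observe()['joint_pos'].round(2))"
python3 -m handwheel '[[[0,0,0,0,0,0.12,100],[0,0,0,0,0,0.12,100],[0,0,0,0,0,0.12,100],[0,0,0,0,0,0.12,100],[0,0,0,0,0,0.12,100],[0,0,0,0,0,0.12,100],[0,0,0,0,0,0.12,100],[0,0,0,0,0,0.12,100]]]'
python3 -m handwheel '[[[0,0,0,0,0,0.12,100],[0,0,0,0,0,0.12,100],[0,0,0,0,0,0.12,100],[0,0,0,0,0,0.12,100],[0,0,0,0,0,0.12,100],[0,0,0,0,0,0.12,100],[0,0,0,0,0,0.12,100],[0,0,0,0,0,0.12,100]]]'
python3 -m handwheel '[[[0,0,0.03,0,0,0,100],[0,0,0.03,0,0,0,100],[0,0,0,0,0,0,100]]]'
python3 - <<'E'
from look import *
s,T,p,C=wrist();cv2.imwrite('pics/w2f.png',p['frame'][:,:,::-1])
print(s['eef_pos'],s['tool_rot'],s['joint_pos'].round(2),s['force'],s['ft_torque']);print(T[:3,:3].round(3))
for n in ['cap_mid','cap','tab_a_face','neck_top','tub']:
    for d in r.landmark_of(p,n): print(n,np.round(d['point'],4),d['confidence'],proj(p,C,d['point']).round())
u=proj(p,C,[.521,-.177,.116]).astype(int);print('crop origin',u-[50,40])
cv2.imwrite('pics/w2.png',cv2.resize(p['frame'][u[1]-40:u[1]+60,u[0]-60:u[0]+60,::-1],(720,600),interpolation=2));print(u)
E
```

```text
time_s: 4.57
eef_pos: [0.5503, -0.171, 0.3013]
tool_rot: [-1.8, -2.575, -0.001]
force: [0.1, -0.8, 0.4]
finger_gap: 0.996
finger_force: 0.0
[ 0.05  0.28  0.25  1.68 -0.07  1.19  0.67]
time_s: 5.23
eef_pos: [0.5503, -0.171, 0.3014]
tool_rot: [-2.785, -1.453, -0.001]
force: [0.5, 0.1, -0.3]
finger_gap: 0.999
finger_force: 0.0
time_s: 5.9
eef_pos: [0.5503, -0.171, 0.3013]
tool_rot: [-3.141, -0.003, -0.0]
force: [-0.5, 0.7, -0.6]
finger_gap: 1.003
finger_force: 0.0
time_s: 6.15
eef_pos: [0.5469, -0.1695, 0.2361]
tool_rot: [-3.139, -0.012, 0.014]
force: [-1.9, 1.4, -0.7]
finger_gap: 1.0
finger_force: 0.0
[ 0.54690886 -0.16945026  0.23609548] [-3.13879311 -0.01235954  0.01384503] [-0.17  0.36  0.54  1.76 -0.21  1.08 -1.13] [-1.86647486  1.38307848 -0.70316931] [0.05196093 0.0462115  0.0478639 ]
[[ 1.     0.008 -0.009]
 [ 0.008 -1.     0.003]
 [-0.009 -0.003 -1.   ]]
cap_mid [ 0.6005 -0.2998  0.0182] 0.67 [399. 125.]
cap_mid [ 0.5234 -0.1791  0.0956] 0.62 [294. 212.]
cap [ 0.5228 -0.1775  0.081 ] 0.97 [292. 208.]
cap [ 0.5979 -0.3     0.0052] 0.56 [395. 127.]
tab_a_face [ 0.5152 -0.1448  0.1029] 0.61 [258. 222.]
neck_top [ 0.342  -0.1276 -0.0006] 0.26 [254. 304.]
tub [ 0.5201 -0.1758  0.005 ] 0.96 [289. 189.]
crop origin [242 182]
[292 222]
```

View pics/w2.png

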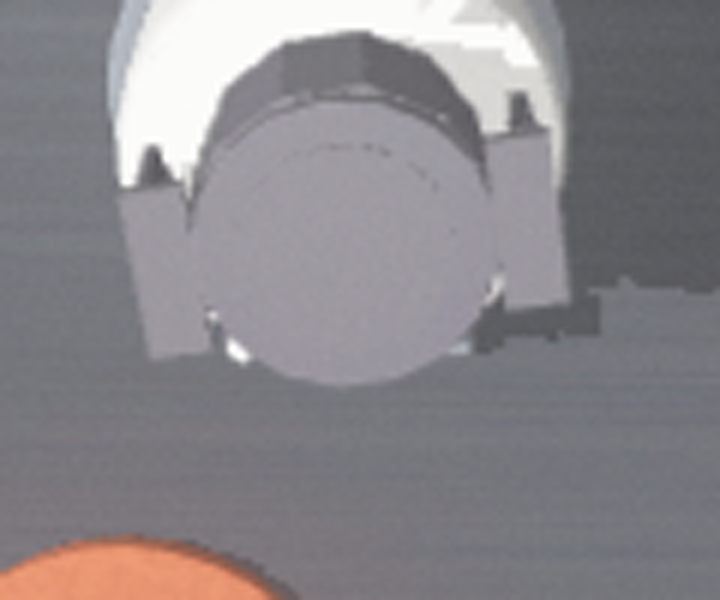

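The close crop shows the cap's round top centred at (345,243). The outer top edge of the left tab runs (122,192)–(151,357) and of the right tab (549,128)–(570,302). I'll turn these into positions.

```bash
python3 - <<'E'
from look import *
s,T,p,C=wrist()
print(s['eef_pos'],s['tool_rot'])
f=lambda u,v,z:back(p,C,(231.5+(u+.5)/6,181.5+(v+.5)/6),z)
a,b,c,d=[f(u,v,.113) for u,v in [(122,192),(151,357),(549,128),(570,302)]]
print(a,b,c,d,'centre',(a+b+c+d)/4,'top',f(345,243,.116))
for e in (b-a,d-c,(a+b-c-d)/2): print(np.degrees(np.arctan2(e[1],e[0])),np.linalg.norm(e))
# compare w2f with present frame shift
g=cv2.imread('pics/w2f.png'); print('diff',cv2.phaseCorrelate(np.float32(g[:250,:,1]),np.float32(p['frame'][:250,:,1])))
E
```

```text
[ 0.5512746  -0.17300759  0.24326464] [3.14112368 0.0081482  0.00493246]
[ 0.53148223 -0.14315024  0.113     ] [ 0.50297918 -0.14710499  0.113     ] [ 0.54240993 -0.20989508  0.113     ] [ 0.51299591 -0.21463479  0.113     ] centre [ 0.52246681 -0.17869627  0.113     ] top [ 0.52421503 -0.17828517  0.116     ]
-172.1007332342603 0.028776107544527963
-170.84615834586543 0.029793452677551954
98.8656705108527 0.06794915240460263
diff ((1.4923411400923214, 4.854044703624254), 0.08963336298200819)
```

```bash
cat >> look.py <<'E'
def overlay(p,C,cx,cy,yaw,zb,name):
    f=p['frame'][:,:,::-1].copy();u=proj(p,C,[cx,cy,zb+.036]).astype(int);k=6
    o=u-[60,50];f=f[max(o[1],0):o[1]+100,max(o[0],0):o[0]+120];o=np.maximum(o,0);f=cv2.resize(f,None,fx=k,fy=k,interpolation=2)
    c,s=np.cos(yaw),np.sin(yaw)
    W=lambda x,y,z:((proj(p,C,[cx+c*x-s*y,cy+s*x+c*y,zb+z])-o+.5)*k).astype(np.int32)
    t=np.linspace(0,6.3,80)
    cv2.polylines(f,[np.array([W(.024*np.cos(a),.024*np.sin(a),.036) for a in t])],True,(0,0,255),1)
    for g in (1,-1): cv2.polylines(f,[np.array([W(x,g*y,.033) for x,y in [(-.012,.029),(.012,.029),(.012,.032),(-.012,.032)]])],True,(0,255,0),1)
    cv2.imwrite(name,f)
E
python3 - <<'E'
from look import *
s,T,p,C=wrist()
print(s['eef_pos'],s['tool_rot'],s['joint_vel'].round(3))
overlay(p,C,.5225,-.178,np.radians(8.8),.08,'pics/o1.png')
E
```

```text
[ 0.55111924 -0.17304689  0.24307452] [3.14123169 0.00782238 0.00459809] [ 0.003  0.005  0.001  0.007  0.001 -0.004  0.002]
```

View pics/o1.png

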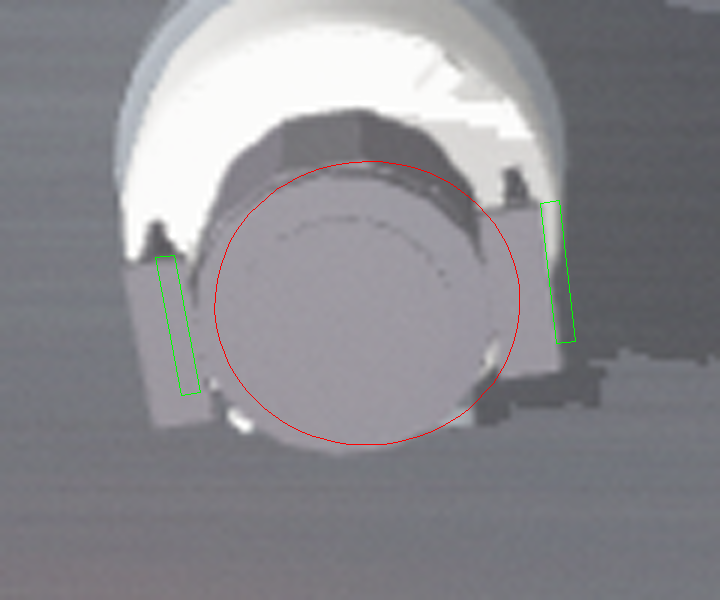

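The overlay shows the true disc centre about 22 px left of and 13 px below the predicted one, so the centre is near (0.520, −0.175). The yaw of 8.8° agrees. I'll go above it and check again from near.

```bash
python3 -m handwheel '[[[-0.01,0.001,0.02,0,0,0,100],[-0.01,0.001,0.02,0,0,0,100],[-0.011,0,0.02,0,0,0,100],[0,0,0.02,0,0,-0.075,100],[0,0,0.01,0,0,-0.074,100],[0,0,0,0,0,0,100],[0,0,0,0,0,0,100],[0,0,0,0,0,0,100]]]'
python3 - <<'E'
from look import *
s,T,p,C=wrist()
print(s['eef_pos'],T[:3,0],s['joint_pos'].round(2),s['force'],s['ft_torque'])
for n in ['cap_mid','cap','tab_a_face']:
    for d in r.landmark_of(p,n): print(n,np.round(d['point'],4),d['confidence'])
cv2.imwrite('pics/w3f.png',p['frame'][:,:,::-1])
overlay(p,C,.520,-.175,np.radians(8.8),.08,'pics/o2.png')
f=cv2.imread('pics/o2.png');print(f.shape)
E
```

```text
time_s: 7.22
eef_pos: [0.52, -0.1755, 0.1525]
tool_rot: [3.132, 0.238, 0.003]
force: [0.8, 0.7, -0.2]
finger_gap: 0.997
finger_force: 0.0
[ 0.52004722 -0.17546655  0.15251271] [0.98853585 0.15097477 0.00187059] [-0.11  0.41  0.48  1.91 -0.24  0.88 -0.93] [ 0.79907207  0.72721931 -0.19337436] [0.04491207 0.02921346 0.00265404]
cap_mid [ 0.5227 -0.1801  0.0922] 0.78
cap_mid [ 0.6011 -0.2992  0.0169] 0.6
cap [ 0.5208 -0.1773  0.0805] 0.71
cap [ 0.6012 -0.2986  0.0043] 0.56
tab_a_face [ 0.5216 -0.1824  0.098 ] 0.73
tab_a_face [ 0.5732 -0.2864  0.0203] 0.4
(600, 720, 3)
```

View pics/o2.png

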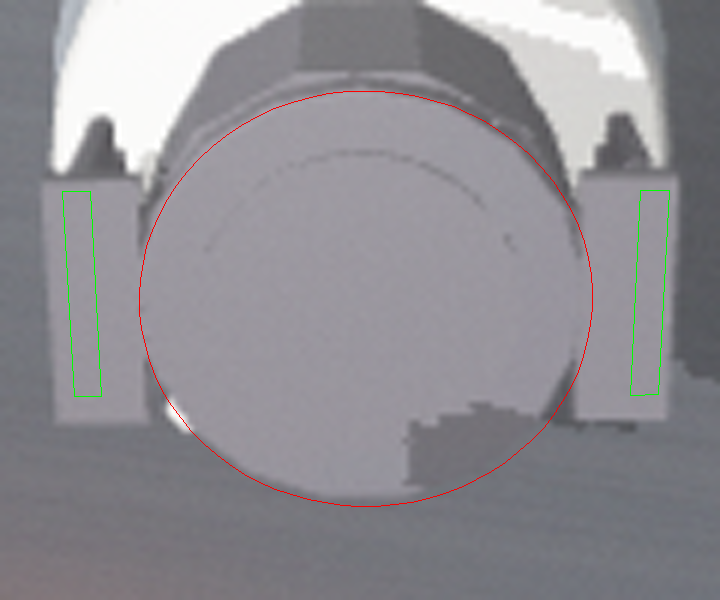

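The near view fits. The disc lies on the predicted circle, both tabs sit symmetrically between the fingers to within about 0.5 mm, and the yaw matches. I'll descend and close.

```bash
python3 -m handwheel '[[[0,-0.0005,0.02,0,0,0,100],[0,0,0.02,0,0,0,100],[0,0,0.015,0,0,0,100],[0,0,0.01,0,0,0,100],[0,0,0,0,0,0,100],[0,0,0,0,0,0,100]]]' 30
python3 -m handwheel '[[[0,0,0,0,0,0,82],[0,0,0,0,0,0,76],[0,0,0,0,0,0,74],[0,0,0,0,0,0,72],[0,0,0,0,0,0,72]]]'
python3 -m handwheel '[[[0,0,0,0,0,0,68],[0,0,0,0,0,0,64],[0,0,0,0,0,0,60],[0,0,0,0,0,0,56],[0,0,0,0,0,0,50],[0,0,0,0,0,0,50]]]'
python3 -c "
from look import *
s,T=pose();print(s['eef_pos'],s['force'],s['ft_torque'],s['finger_gap']*85,s['finger_force'],T[:3,0])"
```

```text
time_s: 7.92
eef_pos: [0.519, -0.1745, 0.0863]
tool_rot: [3.132, 0.241, -0.001]
force: [0.3, 0.1, 0.2]
finger_gap: 1.002
finger_force: 0.0
time_s: 8.33
eef_pos: [0.5199, -0.1748, 0.0874]
tool_rot: [3.132, 0.241, 0.003]
force: [-1.0, 0.1, 6.0]
finger_gap: 0.717
finger_force: 3.7
time_s: 8.83
eef_pos: [0.5201, -0.1748, 0.088]
tool_rot: [3.132, 0.241, 0.004]
force: [-1.9, 0.1, 11.3]
finger_gap: 0.618
finger_force: 29.9
[ 0.52011093 -0.17482588  0.0879701 ] [-1.8788935   0.10860396 11.26967463] [ 0.20028651  0.35393655 -0.04952261] 52.51139465222993 29.939066469669342 [0.98822699 0.15297406 0.00251977]
```

Both tabs are fully in at a 52.5 mm gap. Closing pressed the cap down with 11 N, so I'll raise slightly to relieve that, then begin turning.

```bash
cat > st.py <<'E'
from look import *
s,T=pose();print('   xyz',s['eef_pos'].round(4),'F',s['force'].round(1),'M',s['ft_torque'].round(2),'gap',round(s['finger_gap']*85,1),'yaw',round(float(np.degrees(np.arctan2(T[1,0],T[0,0]))),2),'j7',s['joint_pos'][6].round(2))
E
python3 -m handwheel '[[[0,0,-0.0005,0,0,0,50],[0,0,-0.0005,0,0,0,50],[0,0,0,0,0,0,50]]]' >/dev/null; python3 st.py
python3 -m handwheel '[[[0,0,0,0,0,-0.04,50],[0,0,0,0,0,-0.04,50],[0,0,0,0,0,0,50]]]' >/dev/null; python3 st.py
python3 -m handwheel '[[[0,0,0,0,0,-0.04,50],[0,0,0,0,0,-0.04,50],[0,0,0,0,0,0,50]]]' >/dev/null; python3 st.py
```

```text
xyz [ 0.5198 -0.1747  0.088 ] F [ 1.  -0.9  5.7] M [ 0.04 -0.02 -0.04] gap 52.4 yaw 8.81 j7 -0.87
   xyz [ 0.5199 -0.1747  0.088 ] F [ 1.4 -0.3  5.7] M [-0.01 -0.11  0.01] gap 52.2 yaw 13.52 j7 -0.81
   xyz [ 0.52   -0.1747  0.088 ] F [1.5 0.2 5.7] M [ 0.03 -0.17  0.02] gap 52.2 yaw 18.11 j7 -0.74
```

```bash
python3 -m handwheel '[[[0,0,-0.0004,0,0,-0.04,50],[0,0,0,0,0,-0.04,50],[0,0,0,0,0,-0.04,50],[0,0,0,0,0,0,50]]]' >/dev/null; python3 st.py
python3 -m handwheel '[[[0,0,0,0,0,-0.04,50],[0,0,0,0,0,-0.04,50],[0,0,0,0,0,-0.04,50],[0,0,0,0,0,0,50]]]' >/dev/null; python3 st.py
python3 -m handwheel '[[[0,0,0,0,0,-0.04,50],[0,0,0,0,0,-0.04,50],[0,0,0,0,0,0,50]]]' >/dev/null; python3 st.py
```

```text
xyz [ 0.5196 -0.1745  0.088 ] F [ 1.9 -0.7  3.4] M [-0.02 -0.18 -0.  ] gap 52.4 yaw 24.94 j7 -0.64
   xyz [ 0.5195 -0.1745  0.088 ] F [0.7 1.  3.9] M [-0.04 -0.25  0.01] gap 52.4 yaw 31.75 j7 -0.54
   xyz [ 0.5195 -0.1745  0.088 ] F [ 1.5 -0.7  5. ] M [-0.   -0.25 -0.01] gap 52.6 yaw 36.28 j7 -0.47
```

```bash
cat >> st.py <<'E'
sys.exit(abs(s['ft_torque'][2])>.12)
E
python3 -m handwheel '[[[0,0,0,0,0,-0.025,50],[0,0,0,0,0,-0.025,50],[0,0,0,0,0,0,50]]]' >/dev/null; python3 st.py &&
python3 -m handwheel '[[[0,0,0,0,0,-0.025,50],[0,0,0,0,0,-0.025,50],[0,0,0,0,0,0,50]]]' >/dev/null; python3 st.py &&
python3 -m handwheel '[[[0,0,0,0,0,-0.025,50],[0,0,0,0,0,-0.025,50],[0,0,0,0,0,0,50]]]' >/dev/null && python3 st.py &&
python3 -m handwheel '[[[0,0,0,0,0,-0.025,50],[0,0,0,0,0,-0.025,50],[0,0,0,0,0,0,50]]]' >/dev/null && python3 st.py &&
python3 -m handwheel '[[[0,0,0,0,0,-0.025,50],[0,0,0,0,0,-0.025,50],[0,0,0,0,0,0,50]]]' >/dev/null && python3 st.py &&
python3 -m handwheel '[[[0,0,0,0,0,-0.025,50],[0,0,0,0,0,-0.025,50],[0,0,0,0,0,0,50]]]' >/dev/null && python3 st.py
```

```text
xyz [ 0.5195 -0.1745  0.088 ] F [ 0.3 -0.2  5.8] M [ 0.05 -0.18  0.01] gap 52.4 yaw 39.1 j7 -0.43
   xyz [ 0.5195 -0.1745  0.088 ] F [ 0.3 -0.2  5.8] M [ 0.05 -0.18  0.01] gap 52.4 yaw 39.1 j7 -0.43False
False
```

```bash
sed -i 's/^sys.exit.*/sys.exit(int(abs(s["ft_torque"][2])>.12))/' st.py
python3 -m handwheel '[[[0,0,0,0,0,-0.025,50],[0,0,0,0,0,-0.025,50],[0,0,0,0,0,0,50]]]' >/dev/null && python3 st.py &&
python3 -m handwheel '[[[0,0,0,0,0,-0.025,50],[0,0,0,0,0,-0.025,50],[0,0,0,0,0,0,50]]]' >/dev/null && python3 st.py &&
python3 -m handwheel '[[[0,0,0,0,0,-0.025,50],[0,0,0,0,0,-0.025,50],[0,0,0,0,0,0,50]]]' >/dev/null && python3 st.py &&
python3 -m handwheel '[[[0,0,0,0,0,-0.025,50],[0,0,0,0,0,-0.025,50],[0,0,0,0,0,0,50]]]' >/dev/null && python3 st.py &&
python3 -m handwheel '[[[0,0,0,0,0,-0.025,50],[0,0,0,0,0,-0.025,50],[0,0,0,0,0,0,50]]]' >/dev/null && python3 st.py &&
python3 -m handwheel '[[[0,0,0,0,0,-0.025,50],[0,0,0,0,0,-0.025,50],[0,0,0,0,0,0,50]]]' >/dev/null && python3 st.py
```

```text
xyz [ 0.5194 -0.1745  0.088 ] F [0.8 0.7 5.7] M [ 0.01 -0.18 -0.02] gap 52.2 yaw 41.97 j7 -0.39
   xyz [ 0.5194 -0.1745  0.088 ] F [ 2.  -0.4  5.6] M [ 0.08 -0.17 -0.01] gap 51.9 yaw 44.83 j7 -0.34
   xyz [ 0.5194 -0.1745  0.088 ] F [ 1.5 -0.2  6. ] M [ 0.09 -0.13  0.02] gap 52.3 yaw 47.7 j7 -0.3
   xyz [ 0.5194 -0.1745  0.088 ] F [0.6 0.2 6.2] M [ 0.01 -0.14  0.03] gap 52.2 yaw 50.56 j7 -0.26
   xyz [ 0.5194 -0.1745  0.088 ] F [-0.1  0.1  6.2] M [ 0.01 -0.23  0.01] gap 52.5 yaw 53.43 j7 -0.22
   xyz [ 0.5194 -0.1744  0.0881] F [ 0.9 -0.6  6.1] M [ 0.01 -0.18  0.01] gap 52.1 yaw 56.3 j7 -0.17
```

```bash

python3 -m handwheel '[[[0,0,0,0,0,-0.025,50],[0,0,0,0,0,-0.025,50],[0,0,0,0,0,0,50]]]' >/dev/null && python3 st.py &&
python3 -m handwheel '[[[0,0,0,0,0,-0.025,50],[0,0,0,0,0,-0.025,50],[0,0,0,0,0,0,50]]]' >/dev/null && python3 st.py &&
python3 -m handwheel '[[[0,0,0,0,0,-0.025,50],[0,0,0,0,0,-0.025,50],[0,0,0,0,0,0,50]]]' >/dev/null && python3 st.py &&
python3 -m handwheel '[[[0,0,0,0,0,-0.025,50],[0,0,0,0,0,-0.025,50],[0,0,0,0,0,0,50]]]' >/dev/null && python3 st.py &&
python3 -m handwheel '[[[0,0,0,0,0,-0.025,50],[0,0,0,0,0,-0.025,50],[0,0,0,0,0,0,50]]]' >/dev/null && python3 st.py &&
python3 -m handwheel '[[[0,0,0,0,0,-0.025,50],[0,0,0,0,0,-0.025,50],[0,0,0,0,0,0,50]]]' >/dev/null && python3 st.py
```

```text
xyz [ 0.5194 -0.1745  0.088 ] F [0.4 0.5 4.8] M [ 0.05 -0.17  0.  ] gap 52.0 yaw 59.16 j7 -0.13
   xyz [ 0.5193 -0.1745  0.088 ] F [ 0.4 -0.2  5.4] M [ 0.02 -0.05  0.02] gap 52.0 yaw 62.02 j7 -0.09
   xyz [ 0.5192 -0.1746  0.088 ] F [0.7 0.4 6.4] M [ 0.   -0.05  0.04] gap 52.3 yaw 64.88 j7 -0.05
   xyz [ 0.5192 -0.1746  0.088 ] F [-0.2 -0.1  6.4] M [-0.04 -0.09  0.06] gap 52.4 yaw 67.75 j7 -0.0
   xyz [ 0.5192 -0.1747  0.088 ] F [ 0.5 -0.6  5.2] M [-0.1  -0.03  0.05] gap 52.5 yaw 70.61 j7 0.04
   xyz [ 0.5191 -0.1748  0.088 ] F [-0.6  0.   6.1] M [-0.1  -0.01  0.  ] gap 52.7 yaw 73.47 j7 0.08
```

```bash

python3 -m handwheel '[[[0,0,0,0,0,-0.025,50],[0,0,0,0,0,-0.025,50],[0,0,0,0,0,0,50]]]' >/dev/null && python3 st.py &&
python3 -m handwheel '[[[0,0,0,0,0,-0.025,50],[0,0,0,0,0,-0.025,50],[0,0,0,0,0,0,50]]]' >/dev/null && python3 st.py &&
python3 -m handwheel '[[[0,0,0,0,0,-0.025,50],[0,0,0,0,0,-0.025,50],[0,0,0,0,0,0,50]]]' >/dev/null && python3 st.py &&
python3 -m handwheel '[[[0,0,0,0,0,-0.025,50],[0,0,0,0,0,-0.025,50],[0,0,0,0,0,0,50]]]' >/dev/null && python3 st.py &&
python3 -m handwheel '[[[0,0,0,0,0,-0.025,50],[0,0,0,0,0,-0.025,50],[0,0,0,0,0,0,50]]]' >/dev/null && python3 st.py &&
python3 -m handwheel '[[[0,0,0,0,0,-0.025,50],[0,0,0,0,0,-0.025,50],[0,0,0,0,0,0,50]]]' >/dev/null && python3 st.py
```

```text
xyz [ 0.5191 -0.1749  0.088 ] F [-0.2 -0.8  5.5] M [-0.08 -0.    0.09] gap 52.6 yaw 76.33 j7 0.12
   xyz [ 0.5191 -0.1749  0.088 ] F [ 1.8 -1.   5.8] M [-0.2  -0.05  0.09] gap 52.2 yaw 79.19 j7 0.17
   xyz [ 0.5194 -0.175   0.088 ] F [ 1.1 -0.3  4.8] M [-0.22 -0.28 -0.04] gap 52.3 yaw 82.06 j7 0.21
   xyz [ 0.5199 -0.1749  0.088 ] F [ 3.4 -1.7  3.8] M [-0.44 -0.73 -0.3 ] gap 52.1 yaw 85.01 j7 0.25
```

I felt the stop: Mz went from +0.09 to −0.30 at about 1.3 rad. I'll ease back slightly to unload it, then lift while watching the force.

```bash

python3 -m handwheel '[[[0,0,0,0,0,0.025,50],[0,0,0,0,0,0.015,50],[0,0,0,0,0,0,50]]]' >/dev/null; python3 st.py &&
python3 -m handwheel '[[[0,0,-0.001,0,0,0,50],[0,0,-0.001,0,0,0,50],[0,0,-0.001,0,0,0,50],[0,0,0,0,0,0,50]]]' >/dev/null && python3 st.py &&
python3 -m handwheel '[[[0,0,-0.001,0,0,0,50],[0,0,-0.001,0,0,0,50],[0,0,0,0,0,0,50]]]' >/dev/null && python3 st.py
```

```text
xyz [ 0.5197 -0.1749  0.088 ] F [ 4.5 -2.7  5.5] M [-0.59 -0.83 -0.07] gap 52.6 yaw 82.62 j7 0.22
   xyz [ 0.5192 -0.1748  0.0898] F [ 6.1 -3.9 -3.6] M [-0.82 -1.4  -0.11] gap 52.2 yaw 82.68 j7 0.22
   xyz [ 0.5191 -0.1748  0.0916] F [ 6.3 -3.1 -5.7] M [-0.8  -1.51 -0.1 ] gap 52.2 yaw 82.67 j7 0.22
```

```bash

python3 -m handwheel '[[[-0.0004,0.0006,0,0,0,0,50],[0,0,0,0,0,0,50]]]' >/dev/null; python3 st.py 
python3 -m handwheel '[[[0,0,-0.001,0,0,0,50],[0,0,-0.001,0,0,0,50],[0,0,0,0,0,0,50]]]' >/dev/null && python3 st.py
```

```text
xyz [ 0.5192 -0.1748  0.0916] F [ 5.6 -3.5 -3.5] M [-0.62 -1.18 -0.12] gap 52.2 yaw 82.68 j7 0.22
   xyz [ 0.5192 -0.1749  0.0935] F [ 5.6 -2.9 -3.8] M [-0.63 -1.26 -0.12] gap 52.0 yaw 82.69 j7 0.22
```

```bash

python3 -m handwheel '[[[-0.0006,0.001,-0.002,0,0,0,50],[0,0,-0.002,0,0,0,50],[0,0,-0.002,0,0,0,50],[0,0,0,0,0,0,50]]]' >/dev/null; python3 st.py 
python3 -m handwheel '[[[0,0,-0.003,0,0,0,50],[0,0,-0.003,0,0,0,50],[0,0,-0.003,0,0,0,50],[0,0,0,0,0,0,50]]]' >/dev/null && python3 st.py
```

```text
xyz [ 0.5193 -0.175   0.0996] F [ 2.2 -2.2 -0.8] M [-0.2  -0.62 -0.04] gap 52.0 yaw 82.72 j7 0.22
   xyz [ 0.5196 -0.1751  0.1099] F [ 0.6 -0.3 -1.1] M [ 0.02 -0.03 -0.  ] gap 52.3 yaw 82.73 j7 0.22
```

The cap is free: side forces are gone and Fz is about the cap's weight. I'll raise it and carry it to the tray.

```bash

python3 -m handwheel '[[[0,0,-0.015,0,0,0,50],[0,0,-0.025,0,0,0,50],[0,0,-0.025,0,0,0,50],[0,0,-0.02,0,0,0,50],[0,0,-0.01,0,0,0,50],[0.015,0,0,0,0,0,50],[0.03,-0.002,0,0,0,0,50],[0.03,-0.002,0,0,0,0,50]]]' >/dev/null; python3 st.py
python3 -m handwheel '[[[0.03,-0.002,0,0,0,0,50],[0.03,-0.002,0,0,0,0,50],[0.03,-0.002,0,0,0,0,50],[0.03,-0.002,0,0,0,0,50],[0.03,-0.002,0,0,0,0,50],[0.03,-0.002,0,0,0,0,50],[0.02,-0.001,0,0,0,0,50],[0,0,0,0,0,0,50]]]' ; python3 st.py
python3 - <<'E'
from look import *
s,T,p,C=wrist();q=r.read_camera('top');q2=r.read_camera('scene')
cv2.imwrite('pics/w4.png',np.hstack([cv2.resize(p['frame'],(400,300)),cv2.resize(q2['frame'][100:310,180:460],(400,300))])[:,:,::-1])
for n in ('tray','tray_floor'):
  for pp in(p,q,q2): print(n,[(np.round(d['point'],3),round(d['confidence'],2)) for d in r.landmark_of(pp,n)])
for pp in (p,q2): print([(np.round(d['point'],3),round(d['confidence'],2)) for d in r.landmark_of(pp,'cap')])
E
```

```text
xyz [ 0.525  -0.1009  0.2044] F [ 0.4  1.1 -0.7] M [ 0.03 -0.08  0.02] gap 51.8 yaw 82.54 j7 0.04
time_s: 18.0
eef_pos: [0.5369, 0.1059, 0.2039]
tool_rot: [-2.347, -2.083, -0.001]
force: [-0.1, 0.8, -1.3]
finger_gap: 0.612
finger_force: 33.8
   xyz [0.5369 0.1059 0.2039] F [-0.1  0.8 -1.3] M [ 0.02 -0.04  0.02] gap 52.0 yaw 83.19 j7 -0.36
tray [(array([ 0.322,  0.202, -0.003]), 0.94), (array([ 0.542,  0.201, -0.002]), 0.64)]
tray [(array([0.544, 0.206, 0.004]), 0.92), (array([ 0.328,  0.197, -0.004]), 0.88), (array([ 0.496,  0.003, -0.   ]), 0.54)]
tray [(array([ 0.552,  0.2  , -0.001]), 0.97), (array([ 0.326,  0.2  , -0.001]), 0.97)]
tray_floor [(array([ 0.326,  0.202, -0.002]), 0.96), (array([0.544, 0.199, 0.003]), 0.95)]
tray_floor [(array([0.546, 0.202, 0.004]), 0.68), (array([0.328, 0.203, 0.006]), 0.67)]
tray_floor [(array([0.55 , 0.198, 0.004]), 0.67), (array([ 0.77 , -0.152, -0.001]), 0.64), (array([0.326, 0.203, 0.002]), 0.58)]
[(array([0.538, 0.105, 0.195]), 0.62)]
[(array([ 0.599, -0.301,  0.   ]), 0.86), (array([0.538, 0.096, 0.196]), 0.78)]
```

View pics/w4.png

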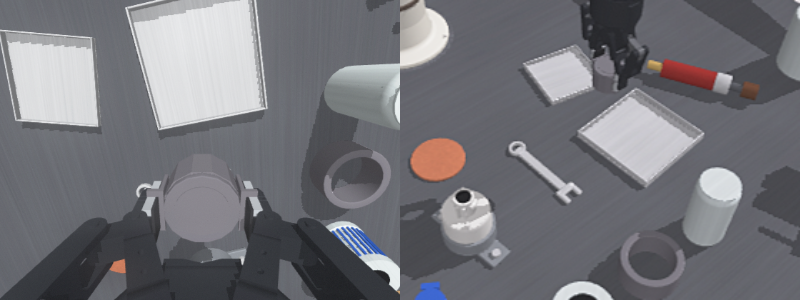

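The wrist panel shows the cap held upright between the fingers at (203,200) and the larger tray ahead at (197,60). The scene panel shows the bare neck on the tub at (463,200). I'll move over the tray centre and lower by feel.

```bash

python3 -m handwheel '[[[0.03,-0.0005,0,0,0,0,50],[0.03,-0.0005,0,0,0,0,50],[0.025,-0.0004,0,0,0,0,50],[0.0115,0,0.01,0,0,0,50],[0,0,0.03,0,0,0,50],[0,0,0.03,0,0,0,50],[0,0,0.03,0,0,0,50],[0,0,0.025,0,0,0,50]]]' >/dev/null; python3 st.py
python3 -m handwheel '[[[0,0,0.02,0,0,0,50],[0,0,0.015,0,0,0,50],[0,0,0.01,0,0,0,50],[0,0,0.006,0,0,0,50],[0,0,0.004,0,0,0,50],[0,0,0,0,0,0,50],[0,0,0,0,0,0,50]]]' ; python3 st.py
```

```text
xyz [0.5483 0.1938 0.0771] F [-0.3 -0.3 -1.1] M [-0.03  0.03 -0.01] gap 52.4 yaw 82.7 j7 -0.53
time_s: 19.8
eef_pos: [0.5498, 0.1953, 0.0253]
tool_rot: [2.358, 2.076, 0.002]
force: [-0.4, 0.5, -0.1]
finger_gap: 0.613
finger_force: 33.8
   xyz [0.5498 0.1953 0.0253] F [-0.4  0.5 -0.1] M [-0.   -0.    0.03] gap 52.1 yaw 82.72 j7 -0.54
```

```bash
sed -i '$d' st.py; echo 'sys.exit(int(s["force"][2]>1.5))' >> st.py
python3 -m handwheel '[[[0.006,-0.0035,0.003,0,0,0,50],[0,0,0.003,0,0,0,50],[0,0,0.002,0,0,0,50],[0,0,0,0,0,0,50],[0,0,0,0,0,0,50]]]' >/dev/null; python3 st.py &&
python3 -m handwheel '[[[0,0,0.001,0,0,0,50],[0,0,0.001,0,0,0,50],[0,0,0,0,0,0,50]]]' >/dev/null && python3 st.py &&
python3 -m handwheel '[[[0,0,0.001,0,0,0,50],[0,0,0,0,0,0,50],[0,0,0,0,0,0,50]]]' >/dev/null && python3 st.py &&
python3 -m handwheel '[[[0,0,0.001,0,0,0,50],[0,0,0,0,0,0,50],[0,0,0,0,0,0,50]]]' >/dev/null && python3 st.py &&
python3 -m handwheel '[[[0,0,0.001,0,0,0,50],[0,0,0,0,0,0,50],[0,0,0,0,0,0,50]]]' >/dev/null && python3 st.py &&
python3 -m handwheel '[[[0,0,0.001,0,0,0,50],[0,0,0,0,0,0,50],[0,0,0,0,0,0,50]]]' >/dev/null && python3 st.py
```

```text
xyz [0.5465 0.2016 0.0167] F [ 0.3 -0.4 -0.7] M [-0.01 -0.02  0.03] gap 52.3 yaw 82.73 j7 -0.55
   xyz [0.5465 0.2014 0.0145] F [-0.2 -0.4 -1.6] M [-0.04 -0.05 -0.  ] gap 51.9 yaw 82.71 j7 -0.55
   xyz [0.5465 0.2016 0.0136] F [-0.6 -0.1 -0.1] M [-0.02 -0.03  0.02] gap 51.6 yaw 82.72 j7 -0.55
   xyz [0.5465 0.2016 0.0126] F [ 0.7  0.9 -1.6] M [ 0.02 -0.02 -0.03] gap 52.0 yaw 82.73 j7 -0.55
   xyz [0.5465 0.2016 0.0116] F [-0.5 -0.5 -1.5] M [-0.03  0.    0.03] gap 52.1 yaw 82.73 j7 -0.55
   xyz [0.5467 0.2017 0.0111] F [-1.3 -0.6  4.5] M [-0.07  0.43 -0.03] gap 52.2 yaw 82.72 j7 -0.55
```

Contact is at TCP z 0.011, as predicted. I'll open slowly, following the pads' swing back down so the tabs don't drag the cap up.

```bash

python3 -m handwheel '[[[0,0,0,0,0,0,62],[0,0,0.0004,0,0,0,65],[0,0,0.0004,0,0,0,68],[0,0,0.0004,0,0,0,71],[0,0,0.0004,0,0,0,74],[0,0,0.0004,0,0,0,78],[0,0,0,0,0,0,84],[0,0,0,0,0,0,90]]]'
python3 -m handwheel '[[[0,0,0,0,0,0,100],[0,0,0,0,0,0,100],[0,0,0,0,0,0,100],[0,0,-0.005,0,0,0,100],[0,0,-0.01,0,0,0,100],[0,0,-0.02,0,0,0,100],[0,0,-0.03,0,0,0,100],[0,0,-0.03,0,0,0,100]]]'
python3 -m handwheel '[[[0,0,-0.03,0,0,0,100],[0,0,-0.03,0,0,0,100],[0,0,-0.03,0,0,0,100],[0,0,0,0,0,0,100],[0,0,0,0,0,0,100]]]'
python3 - <<'E'
from look import *
s,T,p,C=wrist();q2=r.read_camera('scene');q=r.read_camera('top')
cv2.imwrite('pics/w5.png',np.hstack([cv2.resize(p['frame'],(400,300)),cv2.resize(q2['frame'][100:310,180:460],(400,300))])[:,:,::-1])
for n in ('cap','tray','spanner','grinder'):
  for pp in (p,q2,q): print(n,[(np.round(d['point'],3),round(d['confidence'],2)) for d in r.landmark_of(pp,n)])
E
```

```text
time_s: 22.13
eef_pos: [0.5466, 0.2016, 0.0087]
tool_rot: [-2.358, -2.076, -0.0]
force: [-0.2, -0.3, 0.4]
finger_gap: 0.9
finger_force: 0.0
time_s: 22.8
eef_pos: [0.5459, 0.2014, 0.1049]
tool_rot: [-2.357, -2.076, 0.002]
force: [1.1, -0.9, -0.0]
finger_gap: 0.999
finger_force: 0.0
time_s: 23.22
eef_pos: [0.5482, 0.2023, 0.1972]
tool_rot: [2.356, 2.075, 0.009]
force: [-0.6, -0.3, -0.6]
finger_gap: 0.999
finger_force: 0.0
cap [(array([0.547, 0.199, 0.004]), 0.56)]
cap [(array([0.547, 0.199, 0.006]), 0.96), (array([ 0.598, -0.3  ,  0.   ]), 0.74), (array([0.762, 0.134, 0.   ]), 0.48)]
cap [(array([ 0.599, -0.298, -0.   ]), 0.86), (array([0.546, 0.202, 0.002]), 0.47)]
tray [(array([0.324, 0.202, 0.002]), 0.89)]
tray [(array([ 0.548,  0.202, -0.001]), 0.73), (array([0.326, 0.202, 0.002]), 0.64)]
tray [(array([0.545, 0.203, 0.001]), 0.59), (array([ 0.347, -0.128, -0.001]), 0.55)]
spanner [(array([ 0.491,  0.006, -0.007]), 0.95)]
spanner [(array([ 0.495,  0.001, -0.001]), 0.74), (array([ 0.512, -0.375,  0.002]), 0.31)]
spanner [(array([ 0.493,  0.005, -0.001]), 0.83)]
grinder [(array([0.453, 0.356, 0.004]), 0.69)]
grinder [(array([ 0.452,  0.36 , -0.002]), 0.69)]
grinder [(array([ 0.452,  0.364, -0.   ]), 0.97)]
```

View pics/w5.png

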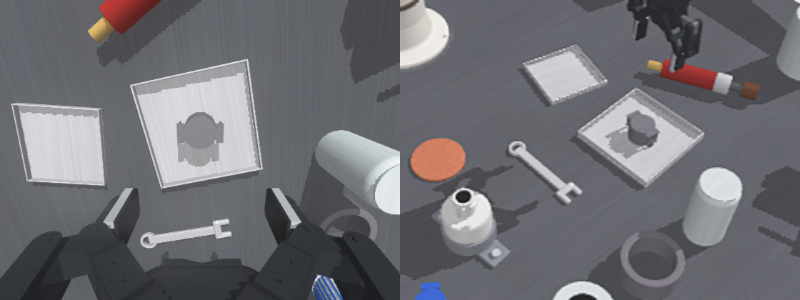

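The cap stands upright in the middle of the larger tray, at (200,130) in the wrist panel and (643,128) in the scene panel. The tray and the other items are unmoved, and the gripper is clear.

```bash
python3 -c "
from bench import r
print(r.sign_off())"
```

```text
the job is handed in; nothing more can be done
None
```

The safety cap was squeezed, turned about 1.3 rad anticlockwise until I felt its stop, lifted off and set down upright near the middle of the larger tray; I handed the job in at about 23 s, but the hand-in gave no verdict.

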